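# Slide the sharpening stone home under the leaf spring of its holder

### The job

The sharpening stone lies loose in its holder on the bench. Put your fingertips on top of the stone, press down hard, and slide it along the holder so that its thin metal tongue passes under the leaf spring and butts fully home against the stop, then take your hand away. Do not lift or tip the stone, do not touch the spring, and leave the chisel, the hammer and the oil bottle as they lie.

Things in the scene. Friction and masses are not known exactly. Their poses are not given: they have to be found in the camera images.
- holder: Pale beech stone holder, 285 x 91 mm, 33 mm tall, screwed to the bench. Origin: in its underside on the centre line (ends at x = -130 and +155 mm); x axis along it towards stop and spring, z up. Its recess, 63 x 204 mm, has a slippery liner 18 mm above the bench (friction 0.15); side rails are 31.5 mm high, the heel block (inner face x = -104) 32.5, the stop block 30 above the bench
- stone: Dark grey ceramic block 140 x 60 x 10 mm bonded on an aluminium plate 170 x 60 x 5 mm, 0.36 kg, flat in the recess, 1 to 6 mm from the heel block, 1.5 mm side play. Origin: centre of the plate's underside; x towards the stop. The plate sticks out 30 mm at the +x end: the tongue, ending 85 mm ahead of the origin. Home: origin at holder x = +15 mm; it starts 28 to 33 mm short of that
- stone_top (a point): Centre of the ceramic's top face, 15 mm above the stone's origin and 15 mm behind it, 33 mm above the bench: the place to press. The top stands 1.5 mm above the side rails. The ceramic grips fingertips well (friction about 0.8)
- leaf: Bright steel leaf spring, 36 mm wide, screwed on the stop block, reaching back over the recess. Origin: its root, holder x = +130 mm, 31 mm above the bench. Its free end is a V with an upturned 35 degree lip ending at holder x = +74 mm, 32 mm up. The tongue lifts it by sliding in: about 8 N along the holder; then it bears down with about 6 N. A light touch slips: press down 15 to 20 N
- leaf_bend (a point): Underside of the V of the leaf spring, at holder x = +89 mm, 20.5 mm above the bench when free: 2.5 mm lower than the top of the tongue
- stop_face (a point): Foot of the stop face, on the holder's centre line at liner height, holder x = +100 mm: the tongue's end must butt against this face
- chisel: Bystander: wood chisel lying on the bench beside the holder, 295 mm long, 29 mm high, origin under its ferrule
- oil_bottle: Bystander: small amber oil bottle, 42 mm across, 85 mm tall, standing beside the holder, origin at its foot
- hammer: Bystander: copper-headed hammer lying on the bench, 220 mm long, 31 mm high, origin under its head
There are look-alikes about, which are no part of the job. Leave any red or turquoise look-alike of the stone alone.

How it is judged:
On the way:
1. the tongue has passed under the V of the leaf spring while the fingers press on the stone with more than 8 N (x of stone in the frame of holder above 0.004 m and contact force between the fingers and stone above 8 N), for 0.1 s.
At the end, for the whole second after the job is handed in: The tongue's end is within 2.5 mm of the stop face, the stone lies flat on the liner and still, and the leaf spring bears on the tongue; the hand is off (x of stone in the frame of holder above 0.0125 m and z of stone in the frame of holder below 0.0205 m and angle between stone's own z axis and vertical below 0.03 rad and contact force between leaf and stone above 1 N and linear speed of stone below 0.01 m/s); the robot touches nothing.
It fails at once if the stone is lifted or tipped out of its recess (5 mm or 0.1 rad) (z of stone in the frame of holder above 0.023 m or angle between stone's own z axis and vertical above 0.1 rad).
It fails at once if the robot touches the leaf spring with more than 1 N (contact force between the arm and leaf above 1 N).
It fails at once if the fingers touch the leaf spring with more than 1 N (contact force between the fingers and leaf above 1 N).
It fails at once if the chisel, the hammer or the oil bottle is moved by more than 15 mm (distance of any of chisel, hammer, oil_bottle from where it was at the start of the episode above 0.015 m).
It also fails if it takes over 42 s, if anything falls off the work surface, if the arm or the gripper's body presses on something with over 40 N, if the wrist force passes 120 N, or if a joint passes its speed limit or range.

### The arm

A 6-joint arm with a two-finger parallel gripper is mounted at the origin on the work surface. World frame = base frame: x ahead of the robot, y to its left, z up, the work surface at z = 0. Lengths are in m, angles in rad, forces in N, time in s.
With the tool pointing down it reaches from about 0.35 to 0.85 m from the base axis. Payload 8.1 kg.
Tool frame: the origin (TCP) lies at the centre of the arm's flange, where the gripper is bolted on; the fingertips stand 186 mm ahead of it and the grasp point (between the pads) lies 167 mm ahead of it; z points along the fingers, y is the line along which they close (so a half turn about z gives the same grasp; the last joint's range is limited). The gripper opens to 93 mm and grips with 3 to 60 N. Pads are 15 mm wide; open, the fingers measure 128 mm over their backs; the gripper's body (75 mm by 188 mm) begins 65 mm behind the grasp point.
Start: joints at [-1.43, 0.13, 1.488, -0, 1.523, -0.085], TCP at [0.134, -0.585, 0.405] pointing down, gripper open.
Joint ranges: [-2.96, 2.96], [-0.89, 2.26], [0.02, 2.5], [-1.34, 4.48], [0, 2.73], [-2.66, 2.66]. Speed limits (rad/s): [2.39, 2.39, 2.79, 3.14, 3.14, 3.14].

### API

Orientations are given as a rotation vector (axis times angle).
In Python, from plant import robot gives the robot as it stands.
- The arm moves only by the tool apply_moves, never from a script. Its argument "series" is a list of rows, each a list of 2 entries, a list of its own where there are three numbers: the shift along the tool's x, y, z in mm, then the turn, a rotation vector about the tool's x, y, z in rad. A call has 1 to 12 rows; each row shifts and turns the commanded pose from where the row before left it, along the tool's axes as they then stand; what a row does not reach is not made up. A row lasts 1/12 s, in which the tool goes at most 41.7 mm and 7.16 degrees, less where a joint would pass 70% of its speed; a pose out of reach is approached as far as the arm can. A call is refused whole if a number of a shift passes 41.7 or a number of a turn 0.125, either way. A call with a gripper value outside its range is refused whole. "claw" is the opening, from 0 (shut) to 1 (fully open), set as the call begins (left out, the last holds). The fingers move at their own pace and stop on an object; "newtons" is the grip in N (left out, the last holds). Time passes only in rows, so rows that do not move let the fingers close. It gives the time, the measured TCP pose, the force, the opening and the grip force at its end, in the units of the state.
- robot.read_state(): the state, without advancing time (a new reading comes with each control period).
- robot.read_camera(name): name is "scene" or "top"; returns (picture, depth): 400x640x3 uint8, blue, green, red; 400x640 float32, m along the optical axis (not along the pixel's ray), 0 where there is no reading.
- robot.calibration(name): a dict with "fx", "fy", "cx", "cy" (pixels), "extrinsics" (4x4, takes a point from world to camera coordinates). Camera axes: x right, y down, z forward; pixel columns grow to the right and rows downward; lengths in m; the calibration is good to about 2 mm. A picture is of the moment at which its call begins. calibration takes no time and is no camera call.
- robot.close_job(): hands the job in; it is judged then, once.
The state is a dict: "t": time; "q": joint angles; "dq": joint speeds; "joint_torque": joint torques, N m; "tool_pos": TCP position; "orientation": TCP orientation; "force": force on the tool from outside, world axes, zero at the start; "wrist_torque": the same for the moment, N m; "opening": finger opening in m; "gripper_force": force on a finger pad.
Only numpy, scipy, OpenCV 4.12 (cv2) and the standard library are available. Lean on these libraries where they do the work, as an engineer would, in place of code of your own. Each camera call takes 0.05 s, during which the arm holds its last target. There are 200 camera calls.

## Working session

There is one attempt and no reset: what is moved stays moved. The work goes in short steps, Python scripts to look and compute and a tool call to move; the robot and the scene stay as the last step left them, time stands still between calls to the robot, and variables do not carry over. Pictures are saved under pics/ and viewed, at most 10 in all, crops included, and the job is handed in when it is done.

Besides the shell and the picture viewer there is one more tool, called after "Emit:" as name(argument=value, ...) on one line, values as JSON. apply_moves: Moves the arm, as the interface text tells. Its arguments: {"type":"object","properties":{"series":{"type":"array"},"claw":{"type":"number"},"newtons":{"type":"number"}},"required":["series"]}

```bash
mkdir -p pics; cat > h.py <<'E'
import numpy as np,cv2
from plant import robot
from scipy.spatial.transform import Rotation as R
def snap(n,f):
    p,d=robot.read_camera(n); cv2.imwrite('pics/%s.png'%f,p); np.save('pics/%s.npy'%f,d); return p,d
def w(n,d,u,v):
    c=robot.calibration(n); E=np.array(c['extrinsics']); z=np.median(d[int(v)-1:int(v)+2,int(u)-1:int(u)+2])
    p=np.array([(u-c['cx'])/c['fx']*z,(v-c['cy'])/c['fy']*z,z,1]); return (np.linalg.inv(E)@p)[:3]
def wz(n,u,v,h):
    c=robot.calibration(n); E=np.linalg.inv(np.array(c['extrinsics']))
    r=E[:3,:3]@np.array([(u-c['cx'])/c['fx'],(v-c['cy'])/c['fy'],1]); o=E[:3,3]; return o+r*(h-o[2])/r[2]
def px(n,P):
    c=robot.calibration(n); q=np.array(c['extrinsics'])@np.r_[P,1]; return c['fx']*q[0]/q[2]+c['cx'],c['fy']*q[1]/q[2]+c['cy']
E
python3 - <<'E'
from h import *
snap('top','t0');snap('scene','s0')
s=robot.read_state();print(s)
E
```

```text
{'t': 0.1, 'q': array([-1.43041722e+00,  1.31065317e-01,  1.48914186e+00,  6.54112879e-06,
        1.52297868e+00, -8.53680504e-02]), 'dq': array([-0.00016766, -0.00015951, -0.00309643,  0.00036936,  0.00062711,
        0.0006723 ]), 'joint_torque': array([ 7.15647875e-04, -5.61346185e+01, -4.93096447e+01,  7.70905917e-02,
        2.92064849e-02, -7.34300761e-05]), 'tool_pos': array([ 0.13431499, -0.58457235,  0.4038199 ]), 'orientation': array([-3.12001866e+00, -3.53670419e-01,  5.85380771e-05]), 'force': array([ 0.92545813, -0.47753548,  0.21783232]), 'wrist_torque': array([-0.03453082,  0.02008408, -0.01944857]), 'gripper_force': 0.0, 'opening': 0.09310052464594502}
```

View pics/t0.png

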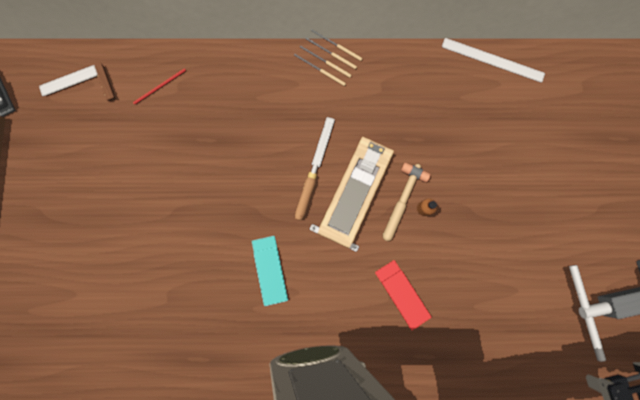

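View pics/s0.png

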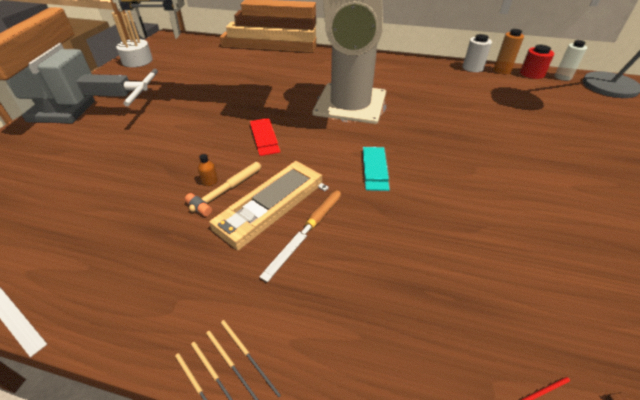

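The top view shows the holder at about (357,190), with its stop at upper right (375,145). The chisel lies to its left, and the hammer and bottle to its right. Next I'll enlarge both views.

```bash
python3 - <<'E'
from h import *
p=cv2.imread('pics/t0.png');cv2.imwrite('pics/t0c.png',cv2.resize(p[130:255,300:440],None,fx=4.8,fy=4.8,interpolation=cv2.INTER_CUBIC))
p=cv2.imread('pics/s0.png');cv2.imwrite('pics/s0c.png',cv2.resize(p[150:250,190:340],None,fx=5,fy=5,interpolation=cv2.INTER_CUBIC))
E
```

```text
(no output)
```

View pics/t0c.png

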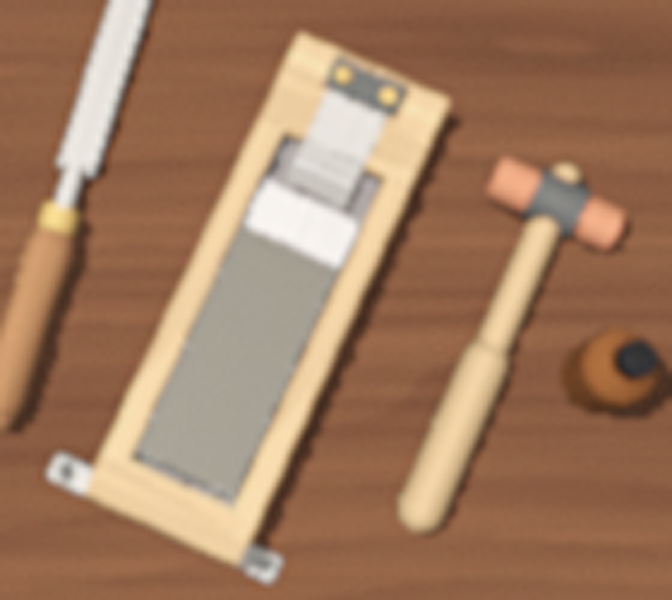

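View pics/s0c.png

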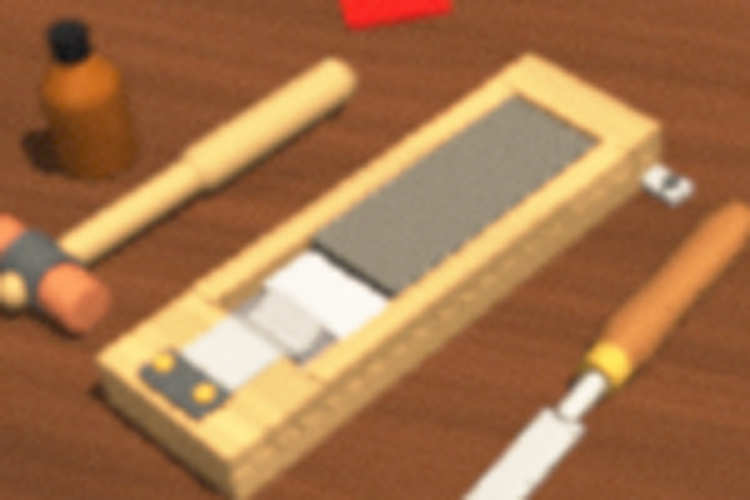

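In the enlarged top view, the ceramic's corners are about (245,232), (340,268), (235,500) and (137,457). The holder's corners are (300,33), (452,102), (240,563) and (92,484). Both sets are in crop pixels.

```bash
python3 - <<'E'
from h import *
d=np.load('pics/t0.npy')
def P(u,v,h): return wz('top',300+u/4.8,130+v/4.8,h)
S=np.array([P(*c,.033) for c in [(246,232),(341,268),(235,500),(137,457)]])
H=np.array([P(300,33,.030),P(452,102,.030),P(240,563,.0325),P(92,484,.0325)])
for n,X in(('S',S),('H',H)):
    ax=(X[0]+X[1]-X[2]-X[3])[:2]/2; print(n,X.round(4).tolist(),'c',X.mean(0).round(4),'L',np.linalg.norm(ax),'W',np.linalg.norm((X[0]+X[3]-X[1]-X[2])/2),'yaw',np.arctan2(ax[1],ax[0]))
print('depth pt',w('top',d,360,207),w('top',d,300,260), np.linalg.inv(np.array(robot.calibration('top')['extrinsics']))[:3,3])
# scene check
ds=np.load('pics/s0.npy')
Q=lambda u,v,h: wz('scene',190+u/5,150+v/5,h)
SS=np.array([Q(*c,.033) for c in [(390,295),(312,243),(520,96),(600,143)]])
ax=(SS[0]+SS[1]-SS[2]-SS[3])[:2]/2;print('scene',SS.round(4).tolist(),SS.mean(0),np.linalg.norm(ax),np.arctan2(ax[1],ax[0]))
HH=np.array([Q(*c,.03) for c in [(238,470),(98,360)]]+[Q(*c,.0325) for c in [(530,55),(662,127)]])
ax=(HH[0]+HH[1]-HH[2]-HH[3])[:2]/2;print('scene H',HH.round(4).tolist(),HH.mean(0),np.linalg.norm(ax),np.arctan2(ax[1],ax[0]))
print(w('scene',ds,190+450/5,150+190/5))
E
```

```text
S [[0.5774, -0.0835, 0.033], [0.5569, -0.1354, 0.033], [0.43, -0.0744, 0.033], [0.4536, -0.0218, 0.033]] c [ 0.5045 -0.0788  0.033 ] L 0.1395605230671591 W 0.05672260074261938 yaw -0.45476502342781416
H [[0.6921, -0.1166, 0.03], [0.6516, -0.2008, 0.03], [0.3962, -0.0765, 0.0325], [0.4392, 0.0026, 0.0325]] c [ 0.5448 -0.0978  0.0312] L 0.2818041555435497 W 0.09171316272794962 yaw -0.4469131164712392
depth pt [ 0.50069985 -0.1047673   0.03330504] [0.36489564 0.05346235 0.00088892] [0.36709053 0.01702503 1.04461168]
scene [[0.5872, -0.0787, 0.033], [0.5642, -0.1268, 0.033], [0.4339, -0.0643, 0.033], [0.4592, -0.014, 0.033]] [ 0.51110629 -0.07094931  0.033     ] 0.14396729784363604 -0.45777045765625834
scene H [[0.6983, -0.1058, 0.03], [0.6563, -0.1923, 0.03], [0.3991, -0.0697, 0.0325], [0.4386, 0.013, 0.0325]] [ 0.54806536 -0.08867991  0.03125   ] 0.2852777440925738 -0.4367851293045855
[ 0.51302354 -0.07513382  0.0341022 ]
```

Emit:
apply_moves(series=[[[20, -17, 0], [0, 0, 0]], [[30, -26, 0], [0, 0, 0]], [[30, -26, 0], [0, 0, 0]], [[30, -26, 0], [0, 0, 0]], [[30, -26, 0], [0, 0, 0]], [[30, -26, 0], [0, 0, 0]], [[30, -26, 0], [0, 0, 0]], [[30, -26, 0], [0, 0, 0]], [[30, -26, 0], [0, 0, 0]], [[30, -26, 0], [0, 0, 0]], [[30, -26, 0], [0, 0, 0]], [[30, -26, 0], [0, 0, 0]]], claw=0, newtons=20)

```text
t: 1.1
tool_pos: [0.4082, -0.2092, 0.4046]
orientation: [-3.122, -0.354, 0.0]
force: [0.5, -0.6, -0.3]
opening: 0.0173
gripper_force: 0.0
```

Emit:
apply_moves(series=[[[30, -26, 0], [0, 0, 0]], [[30, -26, 0], [0, 0, 0]], [[30, -26, 0], [0, 0, 0]], [[25, -20, 0], [0, 0, 0]], [[0, 0, 0], [0, 0, -0.112]], [[0, 0, 0], [0, 0, -0.112]], [[0, 0, 0], [0, 0, -0.112]], [[0, 0, 0], [0, 0, -0.112]], [[0, 0, 0], [0, 0, -0.112]], [[0, 0, 0], [0, 0, -0.112]], [[0, 0, 0], [0, 0, -0.112]], [[0, 0, 0], [0, 0, -0.111]]])

```text
t: 2.1
tool_pos: [0.4976, -0.0898, 0.4042]
orientation: [-2.656, -1.677, 0.001]
force: [0.1, -0.2, -0.3]
opening: 0.0007
gripper_force: 0.0
```

```bash
cat > st.py <<'E'
from h import *
s=robot.read_state(); M=R.from_rotvec(s['orientation']).as_matrix()
print(s['t'],s['tool_pos'],s['orientation'],'F',s['force'],'op',s['opening'],'tip',s['tool_pos']+M[:,2]*.186,'yyaw',np.arctan2(M[1,1],M[0,1]))
e=np.r_[0.508,-0.075,.033]-(s['tool_pos']+M[:,2]*.186)
print('err tool mm',(M.T@e*1e3).round(1))
E
python3 st.py
```

```text
2.1 [ 0.49762555 -0.08976891  0.40422835] [-2.65577064e+00 -1.67688902e+00  9.81958702e-04] F [ 0.11372021 -0.2473556  -0.31743179] op 0.0006920311309807603 tip [ 0.49745563 -0.08971763  0.21822843] yyaw -0.4444006558172956
err tool mm [ 17.8   3.4 185.2]
```

Emit:
apply_moves(series=[[[18, 3, 0], [0, 0, 0]], [[0, 0, 30], [0, 0, 0]], [[0, 0, 30], [0, 0, 0]], [[0, 0, 30], [0, 0, 0]], [[0, 0, 30], [0, 0, 0]], [[0, 0, 20], [0, 0, 0]], [[0, 0, 15], [0, 0, 0]], [[0, 0, 0], [0, 0, 0]], [[0, 0, 0], [0, 0, 0]]])

```text
t: 2.85
tool_pos: [0.5077, -0.0748, 0.2488]
orientation: [-2.659, -1.669, 0.003]
force: [-0.3, 0.6, 0.9]
opening: 0.0005
gripper_force: 0.0
```

```bash
python3 st.py; python3 - <<'E'
from h import *
p,d=snap('scene','s1')
s=robot.read_state(); M=R.from_rotvec(s['orientation']).as_matrix();t=s['tool_pos']+M[:,2]*.186
u,v=px('scene',t);print(190,150,u,v)
for a in(-.0175,.0175):
  for b in(-.0075,.0075):
    q=px('scene',t+M[:,1]*a+M[:,0]*b); print('crop px',(q[0]-190)*5,(q[1]-110)*5)
cv2.imwrite('pics/s1c.png',cv2.resize(p[110:230,190:340],None,fx=5,fy=5,interpolation=cv2.INTER_CUBIC))
E
```

```text
2.85 [ 0.50770458 -0.07476325  0.24878923] [-2.65928414 -1.66878342  0.00307512] F [-0.3310963   0.60669773  0.85505299] op 0.0004660039803481689 tip [ 0.50719188 -0.07463174  0.06278998] yyaw -0.4499624311994216
err tool mm [ 0.   1.  29.8]
190 150 279.8202965066473 177.4892518126845
crop px 463.6105985041422 313.1237827154847
crop px 485.7395688056795 326.0893516756042
crop px 411.9532223442178 348.96130784211846
crop px 434.1461276645768 362.51679167184545
```

View pics/s1c.png

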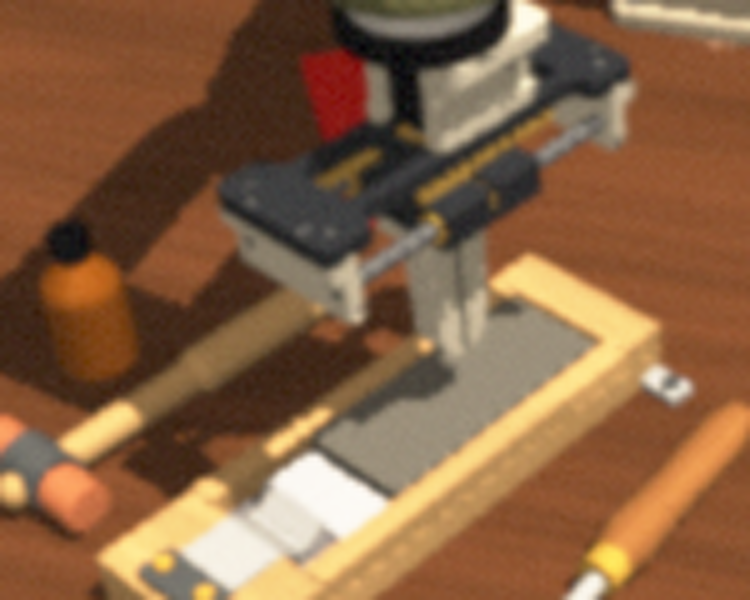

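The fingertips hover over the stone near its middle, with the front tip at about (460,362) in the crop. Nothing is in the way, so I'm shifting slightly towards the top-camera estimate and going down.

Emit:
apply_moves(series=[[[-3, -1, 10], [0, 0, 0]], [[0, 0, 10], [0, 0, 0]], [[0, 0, 5], [0, 0, 0]], [[0, 0, 2], [0, 0, 0]], [[0, 0, 0], [0, 0, 0]], [[0, 0, 0], [0, 0, 0]], [[0, 0, 0], [0, 0, 0]]])

```text
t: 3.48
tool_pos: [0.5063, -0.0772, 0.2231]
orientation: [2.661, 1.67, 0.001]
force: [0.3, -0.7, -0.2]
opening: 0.0004
gripper_force: 0.0
```

Emit:
apply_moves(series=[[[0, 0, 1], [0, 0, 0]], [[0, 0, 0], [0, 0, 0]], [[0, 0, 0], [0, 0, 0]]])

```text
t: 3.73
tool_pos: [0.5062, -0.0772, 0.2219]
orientation: [2.661, 1.67, 0.0]
force: [0.2, -0.6, -0.0]
opening: 0.0003
gripper_force: 0.0
```

Emit:
apply_moves(series=[[[0, 0, 1], [0, 0, 0]], [[0, 0, 0], [0, 0, 0]], [[0, 0, 0], [0, 0, 0]]])

```text
t: 3.98
tool_pos: [0.5061, -0.0772, 0.2207]
orientation: [-2.661, -1.67, 0.0]
force: [-0.4, -0.5, 0.9]
opening: 0.0007
gripper_force: 0.0
```

Tip is at z = 0.0347, so about 1.7 mm to go.

Emit:
apply_moves(series=[[[0, 0, 1], [0, 0, 0]], [[0, 0, 0], [0, 0, 0]], [[0, 0, 0], [0, 0, 0]]])

```text
t: 4.23
tool_pos: [0.506, -0.0772, 0.2196]
orientation: [-2.661, -1.67, 0.0]
force: [0.4, -0.2, 0.1]
opening: 0.0004
gripper_force: 0.0
```

Emit:
apply_moves(series=[[[0, 0, 0.6], [0, 0, 0]], [[0, 0, 0], [0, 0, 0]], [[0, 0, 0], [0, 0, 0]]])

```text
t: 4.48
tool_pos: [0.5063, -0.0772, 0.2194]
orientation: [2.661, 1.67, 0.001]
force: [0.0, 0.1, 3.1]
opening: 0.0005
gripper_force: 1.2
```

Emit:
apply_moves(series=[[[0, 0, 0.5], [0, 0, 0]], [[0, 0, 0], [0, 0, 0]], [[0, 0, 0], [0, 0, 0]]])

```text
t: 4.73
tool_pos: [0.5065, -0.0773, 0.2194]
orientation: [2.66, 1.669, 0.001]
force: [-1.6, 0.3, 6.4]
opening: 0.0004
gripper_force: 3.0
```

Emit:
apply_moves(series=[[[0, 0, 1], [0, 0, 0]], [[0, 0, 0.8], [0, 0, 0]], [[0, 0, 0], [0, 0, 0]], [[0, 0, 0], [0, 0, 0]]])

```text
t: 5.07
tool_pos: [0.5075, -0.0775, 0.2193]
orientation: [2.658, 1.668, 0.005]
force: [-2.6, 0.8, 15.3]
opening: 0.0006
gripper_force: 7.8
```

Emit:
apply_moves(series=[[[0, 1, 0], [0, 0, 0]], [[0, 1.5, 0], [0, 0, 0]], [[0, 1.5, 0], [0, 0, 0]], [[0, 1.5, 0], [0, 0, 0]], [[0, 1.5, 0], [0, 0, 0]], [[0, 1, 0], [0, 0, 0]], [[0, 0, 0], [0, 0, 0]], [[0, 0, 0], [0, 0, 0]]])

```text
t: 5.73
tool_pos: [0.5148, -0.081, 0.2193]
orientation: [2.658, 1.668, 0.005]
force: [-1.2, 0.5, 14.7]
opening: 0.0002
gripper_force: 7.4
```

```bash
python3 st.py
```

```text
5.7333 [ 0.51476623 -0.08100333  0.21933984] [2.65833214 1.66822352 0.00487834] F [-1.2268333  0.4915961 14.7275202] op 0.00020863300006736441 tip [ 0.515569   -0.08119473  0.03334167] yyaw -0.449943457270286
err tool mm [ 2.3 -9.5  0.3]
```

The stone moves with the fingers; the drag is about 2 N, as the liner's friction predicts. I'll press a bit harder and carry on.

Emit:
apply_moves(series=[[[0, 1, 0.5], [0, 0, 0]], [[0, 1.5, 0], [0, 0, 0]], [[0, 1.5, 0], [0, 0, 0]], [[0, 1.5, 0], [0, 0, 0]], [[0, 1.5, 0], [0, 0, 0]], [[0, 1.5, 0], [0, 0, 0]], [[0, 1.5, 0], [0, 0, 0]], [[0, 0, 0], [0, 0, 0]]])

```text
t: 6.4
tool_pos: [0.5237, -0.0852, 0.2193]
orientation: [2.659, 1.669, 0.005]
force: [-5.3, 3.3, 21.1]
opening: 0.0005
gripper_force: 10.5
```

Emit:
apply_moves(series=[[[0, 1.5, 0], [0, 0, 0]], [[0, 1.5, 0], [0, 0, 0]], [[0, 1.5, 0], [0, 0, 0]], [[0, 1.5, 0], [0, 0, 0]], [[0, 0, 0], [0, 0, 0]], [[0, 0, 0], [0, 0, 0]]])

```text
t: 6.9
tool_pos: [0.5292, -0.0878, 0.2193]
orientation: [2.659, 1.668, 0.005]
force: [-3.9, 2.2, 19.2]
opening: 0.0007
gripper_force: 9.7
```

```bash
python3 st.py
```

```text
6.9 [ 0.52919341 -0.08784747  0.21931264] [2.65852545 1.66837111 0.00499116] F [-3.94731126  2.18743769 19.21579602] op 0.0006574547659250528 tip [ 0.52998351 -0.0879936   0.03331437] yyaw -0.4499295880252741
err tool mm [  2.1 -25.4   0.2]
```

About 24 mm so far, and the leaf resistance peak (6 N) seems to be past. I'll go on until it butts against the stop.

Emit:
apply_moves(series=[[[0, 1, 0], [0, 0, 0]], [[0, 1, 0], [0, 0, 0]], [[0, 1, 0], [0, 0, 0]], [[0, 1, 0], [0, 0, 0]], [[0, 1, 0], [0, 0, 0]], [[0, 0, 0], [0, 0, 0]], [[0, 0, 0], [0, 0, 0]]])

```text
t: 7.48
tool_pos: [0.5324, -0.0893, 0.2193]
orientation: [-2.66, -1.67, 0.0]
force: [-16.0, 6.4, 30.8]
opening: 0.0005
gripper_force: 15.8
```

Emit:
apply_moves(series=[[[0, 1, 0], [0, 0, 0]], [[0, 1, 0], [0, 0, 0]], [[0, 1, 0], [0, 0, 0]], [[0, 0, 0], [0, 0, 0]], [[0, 0, 0], [0, 0, 0]]])

```text
t: 7.9
tool_pos: [0.5336, -0.0898, 0.2192]
orientation: [-2.655, -1.667, 0.006]
force: [-29.3, 12.1, 46.1]
opening: 0.0004
gripper_force: 22.8
```

```bash
python3 st.py
```

```text
7.9 [ 0.53357114 -0.08975861  0.21917595] [-2.65529081 -1.66735303  0.00575718] F [-29.25447166  12.12813392  46.14147492] op 0.00044518466571837805 tip [ 0.53237913 -0.08914477  0.03318078] yyaw -0.44937984162741285
err tool mm [  2.1 -28.1   0.4]
```

The tongue has butted: 32 N along the holder after about 28 mm of tip travel. I'll ease the push, then lift off.

Emit:
apply_moves(series=[[[0, -1.5, -0.5], [0, 0, 0]], [[0, -1.5, -0.5], [0, 0, 0]], [[0, 0, -1], [0, 0, 0]], [[0, 0, -2], [0, 0, 0]], [[0, 0, -5], [0, 0, 0]], [[0, 0, -15], [0, 0, 0]], [[0, 0, -30], [0, 0, 0]], [[0, 0, -30], [0, 0, 0]], [[0, 0, -30], [0, 0, 0]], [[0, 0, -30], [0, 0, 0]], [[0, 0, 0], [0, 0, 0]], [[0, 0, 0], [0, 0, 0]]])

```text
t: 8.9
tool_pos: [0.533, -0.0901, 0.3629]
orientation: [2.658, 1.668, 0.005]
force: [0.5, 0.1, -0.5]
opening: 0.0003
gripper_force: 0.0
```

```bash
python3 st.py; python3 - <<'E'
from h import *
p,d=snap('scene','s2')
cv2.imwrite('pics/s2c.png',cv2.resize(p[150:250,190:340],None,fx=5,fy=5,interpolation=cv2.INTER_CUBIC))
E
```

```text
8.9 [ 0.53298877 -0.09013605  0.36293797] [2.6580546  1.66767391 0.00514855] F [ 0.4996694   0.05760825 -0.49789666] op 0.0002824294869032062 tip [ 0.53387081 -0.09039345  0.17694024] yyaw -0.4501460794501605
err tool mm [  2.5 -30.7 143.8]
```

View pics/s2c.png

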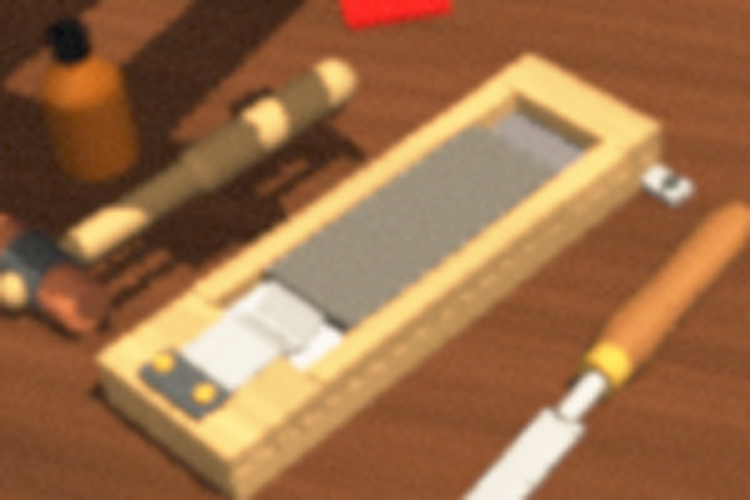

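The tongue is under the leaf, with the ceramic's front edge at (268,275)–(345,328) in the crop and a gap at the heel. I'll check the distance to the stop.

```bash
python3 - <<'E'
from h import *
Q=lambda u,v,h: wz('scene',190+u/5,150+v/5,h)
m=lambda a,b,h:(Q(*a,h)+Q(*b,h))/2
a=np.array([np.cos(-.449),np.sin(-.449),0])
s=m((238,470),(98,360),.03)@a; he=m((530,55),(662,127),.0325)@a
f=m((268,275),(345,328),.033)@a; f0=m((390,295),(312,243),.033)@a; r=m((480,123),(556,172),.033)@a
x=lambda v:(v-he)/(s-he)*285-130
print('front x',x(f),'was',x(f0),'rear',x(r),'(home 70, -70)')
E
```

```text
front x 71.28889663775976 was 43.461044780492244 rear -70.52589285561646 (home 70, -70)
```

The ceramic's front edge measures x = 71 and its rear edge -70.5, against 70 and -70 for home. The stone is home, flat and clear of the hand.

```bash
python3 -c "
from plant import robot
print(robot.close_job())"
```

```text
the job is handed in; nothing more can be done
None
```

The stone was slid home under the leaf spring: a camera check put it within about 1.5 mm of home, the hand was clear, and I handed the job in at about 9 s; no verdict was returned.

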